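# Lay out the polishing station

## Task

Lay out the polishing station on the black rubber mat: stand the red tin centred on the blue pad and the green tin centred on the yellow pad, and put the brown compound bar exactly midway between the two tins, its long side square to the white stripe. Lay the felt wheel flat and centred on top of the bar, and stand the amber bottle on the white stripe, straight behind the bar. Set everything down gently without dropping it, let go, and leave the grey tub of screws where it is.

Things in the scene. Friction and masses are not known exactly. Their poses are not given: they have to be found in the camera images.
- red_tin_centre (a point): Centre (half-way up) of the loose red tin with a black lid: upright cylinder, 60 mm diameter, 62 mm tall, up to 0.35 kg. Stands on the bench at the start; z axis up.
- green_tin_centre (a point): Centre (half-way up) of the loose green tin with a white band and a steel disc in its green lid: upright cylinder, 60 mm diameter, 62 mm tall, up to 0.35 kg. Stands on the bench at the start; z axis up.
- bar_centre (a point): Centre (half-way up) of the loose brown polishing-compound bar with a paper band: solid block, 75 mm long (its x axis) by 45 mm wide (its y axis) by 40 mm tall (z axis up), up to 0.31 kg. Lies on the bench at the start; grasp it across its 45 mm width. Its long side must finally be square to the stripe, that is, along the mat's x axis (either way round).
- wheel_centre (a point): Centre (half-way up) of the loose cream felt wheel with a dark hub spot: rigid solid disc lying flat, 50 mm diameter, 30 mm thick, about 0.05 kg; z axis up. Lies on the bench at the start.
- bottle_centre (a point): Centre (half-way up) of the loose amber glass bottle with a paper label and an orange cap: upright cylinder, 46 mm diameter all the way up, 75 mm tall, up to 0.21 kg; z axis up. Stands on the bench at the start.
- blue_pad: Fixed round blue pad on the mat, 80 mm diameter, 4 mm thick; origin at the centre of its underside (on the mat's top, 4 mm above the bench), so its top is 8 mm above the bench. It lies 115 mm to one side of the mat's middle; which side varies.
- yellow_pad: Fixed round yellow pad on the mat, 80 mm diameter, 4 mm thick, like the blue one, 115 mm to the other side of the mat's middle; origin at the centre of its underside, top 8 mm above the bench.
- mat_middle (a point): Middle of the fixed black mat, on its top face (4 mm above the bench), midway between the pads. Mat: 230 mm along its x axis (away from the robot), 340 mm along its y axis (the robot's left, the line through the pads), 4 mm thick. White stripe: 24 mm wide, along y, centre line at x = +85 mm, the far side from the robot; the bottle goes on it at y = 0. Mat yaw within 0.25 rad.
- tub: BYSTANDER, leave alone: loose open grey plastic tub with screws, 62 mm diameter at the rim, 42 mm tall; origin at the centre of its underside. It stands among the things to be moved.
Things that resemble listed ones, but are neither listed nor needed, are in the scene too. There is more than one size of the part that bears red_tin_centre; the job needs the middle-sized.

How it is judged:
By the outcome, as a careful person would: the job done as asked, in the order asked, and still so for the second after the job is handed in, with the robot touching nothing.
It also fails if it takes over 131 s, if anything falls off the work surface, if the arm or the gripper's body presses on something with over 40 N, if the wrist force passes 120 N, or if a joint passes its speed limit or range.

## Robot

A 6-joint arm with a two-finger parallel gripper is mounted at the origin on the work surface. World frame = base frame: x ahead of the robot, y to its left, z up, the work surface at z = 0. Lengths are in m, angles in rad, forces in N, time in s.
With the tool pointing down it reaches from about 0.35 to 0.875 m from the base axis. Payload 4.2 kg.
Tool frame: the origin (TCP) lies midway between the tips of the shut fingers; the grasp point (between the pads) lies arm.hold_point_z behind it (arm.hold_point_z is the distance from the TCP to the grasp point, in m); z points along the fingers, y is the line along which they close (so a half turn about z gives the same grasp; the last joint's range is limited). The gripper opens to 87 mm and grips with 3 to 60 N. Pads are 19 mm wide; open, the fingers measure 117 mm over their backs; the gripper's body (75 mm by 190 mm) begins 51 mm behind the grasp point.
Start: joints at [-1.07, 0.385, 0.008, 0, -1.194, -0.259], TCP at [0.15, -0.607, 0.223] pointing down, gripper open.
Joint ranges: [-3.14, 3.14], [-1.21, 2.06], [-1.07, 1.41], [-3.16, 2.05], [-2.99, -0.16], [-3.1, 3.1]. Speed limits (rad/s): [2.79, 2.79, 3.14, 3.14, 3.14, 3.14].

## Interface

Orientations are given as [roll, pitch, yaw] about the fixed x, y, z axes, in that order (R = Rz(yaw) Ry(pitch) Rx(roll)).
In Python, from bench import sense, optics, arm gives the robot as it stands. The module is installed in compiled form; this text tells all that it offers.
- The arm moves only by the tool carry_out, never from a script. Its argument "plan" is a list of rows, each a list of 7 numbers: the opening, from 0 (shut) to 1 (fully open), then the shift along the tool's x, y, z in cm, then the turn, a rotation vector about the tool's x, y, z in degrees. A call has 1 to 5 rows; each row shifts and turns the commanded pose from where the row before left it, along the tool's axes as they then stand; what a row does not reach is not made up. A row lasts 1/8 s, in which the tool goes at most 62.5 mm and 10.7 degrees, less where a joint would pass 70% of its speed; a pose out of reach is approached as far as the arm can. A call is refused whole if a number of a shift passes 6.25 or a number of a turn 10.7, either way. A call with a gripper value outside its range is refused whole. The fingers move at their own pace and stop on an object; "force" is the grip in N (left out, the last holds). Time passes only in rows, so rows that do not move let the fingers close. It gives the time, the measured TCP pose, the force, the opening and the grip force at its end, in the units of the state.
- sense(): the state, without advancing time (a new reading comes with each control period).
- optics.snapshot(name): name is "scene" or "top" or "wrist"; returns a dict with "frame" (480x640x3 uint8, red, green, blue), "fx", "fy", "cx", "cy" (pixels), "position" and "orientation" of the camera in the world; the wrist camera has in their place "mount" (4x4, takes a point from camera to tool coordinates, whose origin is the TCP and whose axes are the flange's). Camera axes: x right, y up, looking along -z (the intrinsics and any distortion apply to the point x, -y, -z); pixel columns grow to the right and rows downward; lengths in m; the calibration is good to about 2 mm. A picture is of the moment at which its call begins: read the wrist's pose just before it. There is no depth.
- arm.job_done(): hands the job in; it is judged then, once.
The state is a dict: "time_s": time; "q": joint angles; "joint_vel": joint speeds; "joint_efforts": joint torques, N m; "eef_pos": TCP position; "orientation": TCP orientation; "force": force on the tool from outside, world axes, zero at the start; "wrist_torque": the same for the moment, N m; "width": finger opening in m; "gripper_force": force on a finger pad.
Only numpy, scipy, OpenCV 4.12 (cv2) and the standard library are available. Lean on these libraries where they do the work, as an engineer would, in place of code of your own. Each camera call takes 0.05 s, during which the arm holds its last target. There are 200 camera calls.

## Working session

There is one attempt and no reset: what is moved stays moved. The work goes in short steps, Python scripts to look and compute and a tool call to move; the robot and the scene stay as the last step left them, time stands still between calls to the robot, and variables do not carry over. Pictures are saved under pics/ and viewed, at most 16 in all, crops included, and the job is handed in when it is done.

Besides the shell and the picture viewer there is one more tool, called by a JSON object that holds its "method" and its "body". carry_out: Moves the arm, as the interface text tells. Its arguments: {"type":"object","properties":{"plan":{"type":"array"},"force":{"type":"number"}},"required":["plan"]}

```bash
mkdir -p pics
python3 - <<'E'
from bench import sense, optics, arm
import cv2
s=sense(); print(s, arm.hold_point_z)
for n in("scene","top"):
    d=optics.snapshot(n); cv2.imwrite(f"pics/{n}0.png",d["frame"][...,::-1])
    print({k:v for k,v in d.items() if k!="frame"})
d=optics.snapshot("wrist");print({k:v for k,v in d.items() if k!="frame"})
E
```

```text
{'time_s': 0.0, 'q': array([-1.07042709e+00,  3.85542948e-01,  6.60674317e-03, -4.96151826e-04,
       -1.19397591e+00, -2.58647457e-01]), 'joint_vel': array([-0.00021245,  0.00091555, -0.00018514,  0.0011985 ,  0.00182818,
        0.00125216]), 'joint_efforts': array([ 1.31089550e-03, -3.90664816e+01,  1.87408018e+01,  4.22006607e+00,
        1.09297005e-02, -1.90651381e-04]), 'eef_pos': array([ 0.14950916, -0.60623039,  0.22146076]), 'orientation': array([ 3.13942930e+00, -9.55506025e-05, -2.90005383e+00]), 'force': array([1.3224319 , 0.28441063, 0.77598183]), 'wrist_torque': array([-0.00282491,  0.00351629, -0.00885919]), 'gripper_force': 0.0, 'width': 0.0869547620756489} 0.0187
{'fx': 469.9080414117346, 'fy': 469.9080414117346, 'cx': 315.9758196267763, 'cy': 234.90614097319744, 'position': array([1.46453561, 0.11465176, 0.79213602]), 'orientation': array([ 0.93646169, -0.01863356,  1.73975369])}
{'fx': 617.0281326647274, 'fy': 617.0281326647274, 'cx': 323.3149369530639, 'cy': 227.78759645646252, 'position': array([ 0.2949449 , -0.05766046,  1.41088465]), 'orientation': array([ 0.15234696,  0.01400977, -1.56296138])}
{'fx': 336.15159913683925, 'fy': 336.15159913683925, 'cx': 322.24849573547203, 'cy': 236.410947432884, 'mount': array([[-5.36245582e-04,  9.60471752e-01,  2.78376948e-01,
         7.53931294e-02],
       [ 9.99999452e-01,  2.64869619e-04,  1.01245992e-03,
        -6.88094759e-04],
       [ 8.98705554e-04,  2.78377339e-01, -9.60471368e-01,
        -1.62188478e-01],
       [ 0.00000000e+00,  0.00000000e+00,  0.00000000e+00,
         1.00000000e+00]])}
```

View pics/scene0.png

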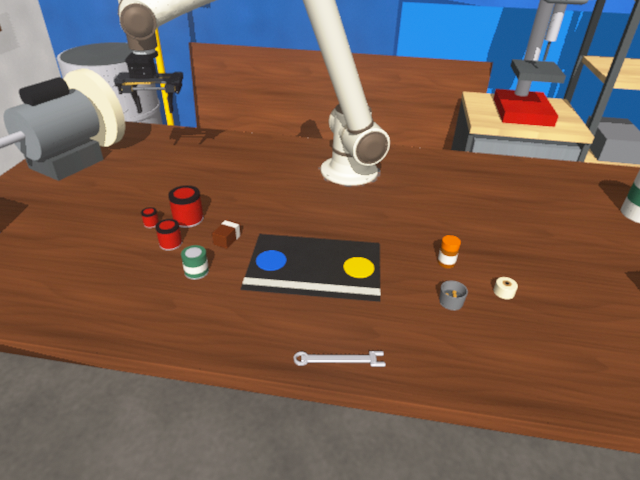

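View pics/top0.png

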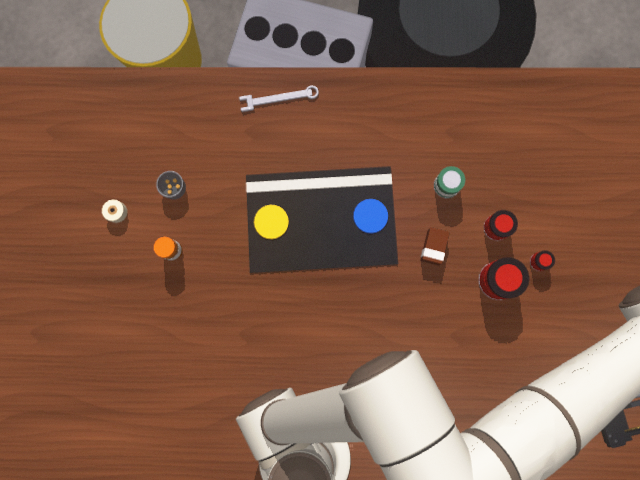

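The middle of the three red tins is at about (501,225) in the top view; the large is at (505,279) and the small at (543,261). I'll confirm with an enlarged crop and measure everything at the same time.

```bash
cat > h.py <<'E'
import numpy as np, cv2
from scipy.spatial.transform import Rotation as Ro
from bench import sense, optics, arm
def snap(n):
    if n=="wrist":
        s=sense(); d=optics.snapshot(n)
        T=np.eye(4); T[:3,:3]=Ro.from_euler("xyz",s["orientation"]).as_matrix(); T[:3,3]=s["eef_pos"]
        M=T@d["mount"]; d["R"],d["p"]=M[:3,:3],M[:3,3]
    else:
        d=optics.snapshot(n); d["R"]=Ro.from_euler("xyz",d["orientation"]).as_matrix(); d["p"]=d["position"]
    d["hsv"]=cv2.cvtColor(d["frame"],cv2.COLOR_RGB2HSV); return d
def ray(d,uv,z):
    u,v=uv; r=d["R"]@np.array([(u-d["cx"])/d["fx"],-(v-d["cy"])/d["fy"],-1])
    return d["p"]+r*(z-d["p"][2])/r[2]
def pix(d,P):
    c=d["R"].T@(np.asarray(P)-d["p"]); return np.array([d["cx"]-d["fx"]*c[0]/c[2], d["cy"]+d["fy"]*c[1]/c[2]])
COL=dict(red=((0,150,90),(6,255,255)),orange=((8,200,150),(18,255,255)),blue=((105,150,100),(120,255,255)),
 yellow=((24,150,150),(32,255,255)),green=((60,60,40),(90,255,255)),white=((0,0,170),(179,50,255)),cream=((15,15,150),(32,110,255)))
def blobs(d,c,box=None,amin=40):
    m=cv2.inRange(d["hsv"],*map(np.array,COL[c]))
    if c=="red": m|=cv2.inRange(d["hsv"],np.array((172,150,90)),np.array((179,255,255)))
    if box: k=np.zeros_like(m); k[box[1]:box[3],box[0]:box[2]]=255; m&=k
    cs,_=cv2.findContours(m,cv2.RETR_EXTERNAL,cv2.CHAIN_APPROX_NONE)
    return sorted([x for x in cs if cv2.contourArea(x)>amin],key=cv2.contourArea)[::-1]
def ground(d,c,z): # contour -> world xy at height z
    return np.array([ray(d,p,z)[:2] for p in c.reshape(-1,2)],np.float32)
def circ(d,c,z):
    g=ground(d,cv2.convexHull(c),z); e=cv2.minEnclosingCircle(((g-g.mean(0))*1000).astype(np.float32))
    M=cv2.moments(c); ctr=ray(d,(M["m10"]/M["m00"],M["m01"]/M["m00"]),z)[:2]
    return ctr.round(4), round(2*e[1],1)
E
python3 - <<'E'
from h import *
d=snap("top"); cv2.imwrite("pics/crop1.png",cv2.resize(d["frame"][150:310,400:600][...,::-1],(800,640))[:600])
box=(60,75,600,330)
for c,z in dict(red=.062,orange=.075,blue=.008,yellow=.008,green=.062,white=.004,cream=.03).items():
    for b in blobs(d,c,box,25): print(c,cv2.boundingRect(b),circ(d,b,z))
w=blobs(d,"white",(240,170,400,200),100)[0]; r=cv2.minAreaRect(ground(d,w,.004)*1000); print("stripe",r)
E
```

```text
red (495, 264, 28, 28) (array([ 0.3952, -0.4406]), 60.8)
red (495, 214, 19, 19) (array([ 0.515 , -0.4347]), 41.7)
red (480, 260, 22, 39) (array([ 0.3894, -0.394 ]), 83.2)
red (539, 253, 13, 14) (array([ 0.4346, -0.5218]), 29.5)
red (484, 215, 8, 19) (array([ 0.5125, -0.3989]), 41.0)
orange (154, 237, 21, 21) (array([0.4561, 0.3112]), 46.9)
blue (353, 199, 35, 34) (array([ 0.5393, -0.1445]), 81.1)
yellow (254, 205, 34, 34) (array([0.525 , 0.0846]), 78.5)
green (437, 167, 28, 27) (array([ 0.6119, -0.3206]), 63.5)
white (246, 174, 146, 18) (array([ 0.6175, -0.0246]), 340.3)
white (239, 85, 79, 25) (array([0.8277, 0.0676]), 188.5)
white (102, 200, 21, 21) (array([0.5505, 0.4556]), 49.8)
white (443, 171, 18, 17) (array([ 0.6275, -0.3335]), 42.2)
white (423, 248, 22, 13) (array([ 0.452 , -0.2888]), 48.5)
cream (102, 200, 23, 21) (array([0.5456, 0.4454]), 53.0)
stripe ((617.3814086914062, -24.369979858398438), (24.3251953125, 339.9206848144531), 3.7360806465148926)
```

View pics/crop1.png

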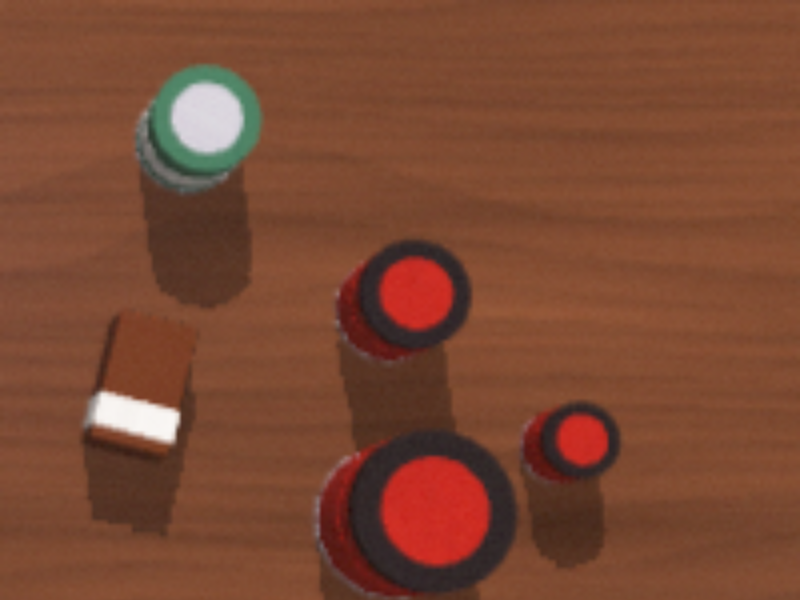

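The crop confirms it: of the three similar red tins, top-view (503,224) is about 60 mm across. (509,278) is the large one at about 90 mm and (545,260) the small one at about 40 mm. Only the first fits "middle-sized". The green tin's steel disc is at (452,179) and the bar's band at (434,254). Next I move above the red tin.

```bash
cat >> h.py <<'E'
def go(x,y,z,yaw=None,gz=True):
    "print shift in tool axes (cm) and turn about tool z (deg); z is that of the grasp point"
    s=sense(); R=Ro.from_euler("xyz",s["orientation"]).as_matrix()
    t=np.array([x,y,z-(arm.hold_point_z if gz else 0)])
    dy=0 if yaw is None else (yaw-s["orientation"][2]+np.pi/2)%np.pi-np.pi/2
    print("t",s["time_s"],"at",s["eef_pos"].round(4),"rpy",s["orientation"].round(4),"w",round(s["width"],4),
      "| shift cm",(R.T@(t-s["eef_pos"])*100).round(2),"turn z",round(-np.degrees(dy),2))
E
python3 - <<'E'
from h import *
d=snap("top")
b=blobs(d,"white",(430,160,470,195),60)[0]; print("green",circ(d,b,.062))
b=blobs(d,"white",(415,235,455,270),60)[0]; print("band",cv2.minAreaRect(ground(d,b,.04)*1000))
go(.515,-.435,.2,.0625)
E
```

```text
green (array([ 0.6137, -0.3221]), 40.2)
band ((447.94256591796875, -282.576171875), (46.72990417480469, 18.570322036743164), 76.11387634277344)
t 0.25 at [ 0.1496 -0.6066  0.2221] rpy [ 3.1406e+00 -1.0000e-04 -2.8999e+00] w 0.0872 | shift cm [-39.58   7.91   4.08] turn z 10.27
```

{"method": "carry_out", "body": {"plan": [[1,-4.5,0.9,0.5,0,0,0],[1,-5,1,0.5,0,0,0],[1,-5,1,0.5,0,0,0],[1,-5,1,0.5,0,0,0],[1,-5,1,0.5,0,0,0]]}}

```text
time_s: 0.88
eef_pos: [0.3772, -0.4997, 0.1974]
orientation: [3.142, -0.0, -2.9]
force: [-0.2, -0.6, -0.5]
width: 0.0869
gripper_force: 0.0
```

{"method": "carry_out", "body": {"plan": [[1,-5,1,0.5,0,0,0],[1,-5,1,0.5,0,0,0],[1,-5,1,0.5,0,0,0],[1,0,0,0,0,0,10.3],[1,0,0,0,0,0,0]]}}

```text
time_s: 1.5
eef_pos: [0.5146, -0.435, 0.182]
orientation: [3.141, -0.001, -3.077]
force: [-0.4, -0.4, -0.1]
width: 0.087
gripper_force: 0.0
```

Run:
```python
from h import *
d=snap("wrist"); cv2.imwrite("pics/w1.png",d["frame"][...,::-1])
for b in blobs(d,"red",None,300): print(cv2.boundingRect(b),circ(d,b,.062))
go(.515,-.435,.2,.0625)
```

```text
(293, 23, 84, 92) (array([ 0.3875, -0.4344]), 64.3)
(298, 208, 46, 45) (array([ 0.5154, -0.4371]), 40.5)
(200, 112, 34, 34) (array([ 0.437 , -0.5253]), 26.8)
t 1.55 at [ 0.5142 -0.4354  0.1823] rpy [ 3.1413e+00 -4.0000e-04 -3.0764e+00] w 0.0868 | shift cm [-0.08  0.03  0.1 ] turn z 0.15
```

View pics/w1.png

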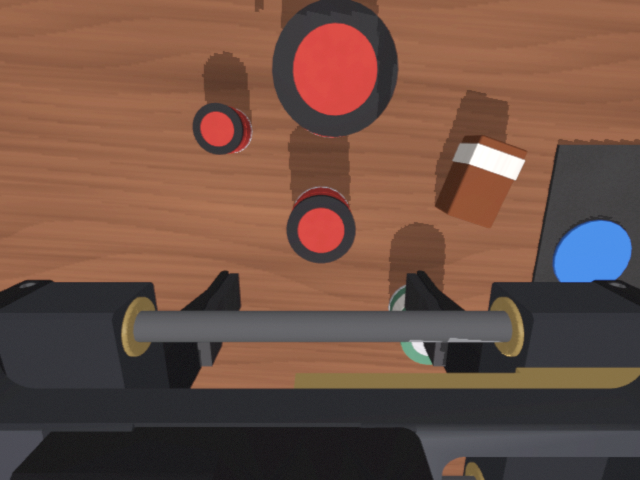

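Wrist view: the middle red tin is centred at (321,230), the large one at (335,69) and the small one at (217,129). The wrist fix (0.515,-0.437) agrees with the top view to 2 mm. Descending to grasp.

{"method": "carry_out", "body": {"plan": [[1,-0.1,-0.1,5,0,0,0],[1,0,0,5,0,0,0],[1,0,0,4,0,0,0],[1,0,0,2.3,0,0,0],[1,0,0,0,0,0,0]]}}

```text
time_s: 2.17
eef_pos: [0.5133, -0.4363, 0.0176]
orientation: [3.139, -0.004, -3.079]
force: [0.1, 0.4, 1.0]
width: 0.0869
gripper_force: 0.0
```

{"method": "carry_out", "body": {"plan": [[0.5,0,0,0,0,0,0],[0.5,0,0,0,0,0,0],[0.5,0,0,0,0,0,0],[0.5,0,0,0,0,0,0],[0.5,0,0,0,0,0,0]], "force": 20}}

```text
time_s: 2.8
eef_pos: [0.5157, -0.4366, 0.0205]
orientation: [-3.141, 0.001, -3.079]
force: [-0.3, 1.5, 4.7]
width: 0.0597
gripper_force: 20.0
```

Run:
```python
from h import *
go(.5393,-.1445,.2,.0625)
```

```text
t 2.8 at [ 0.5157 -0.4366  0.0205] rpy [-3.1409e+00  9.0000e-04 -3.0792e+00] w 0.0597 | shift cm [ -4.19  28.99 -16.1 ] turn z -0.01
```

{"method": "carry_out", "body": {"plan": [[0.5,0,0,-2,0,0,0],[0.5,0,0,-5,0,0,0],[0.5,0,0,-5,0,0,0],[0.5,-0.8,4,-4,0,0,0],[0.5,-1,5,0,0,0,0]]}}

```text
time_s: 3.42
eef_pos: [0.5294, -0.3461, 0.1831]
orientation: [-3.138, 0.007, -3.081]
force: [0.5, -0.6, -3.0]
width: 0.0596
gripper_force: 20.0
```

{"method": "carry_out", "body": {"plan": [[0.5,-0.8,5,0,0,0,0],[0.5,-0.8,5,0,0,0,0],[0.5,-0.8,5,0,0,0,0],[0.5,0,5,0,0,0,0],[0.5,0,0,0,0,0,0]]}}

```text
time_s: 4.05
eef_pos: [0.5386, -0.1413, 0.179]
orientation: [3.141, -0.001, -3.075]
force: [0.1, 0.8, -1.7]
width: 0.0598
gripper_force: 20.0
```

Run:
```python
from h import *
d=snap("wrist"); cv2.imwrite("pics/w2.png",d["frame"][...,::-1])
for b in blobs(d,"blue",None,300): print(cv2.boundingRect(b),circ(d,b,.008))
for b in blobs(d,"yellow",None,300): print("y",cv2.boundingRect(b),circ(d,b,.008))
for b in blobs(d,"red",None,300): print("r",cv2.boundingRect(b),circ(d,b,sense()["eef_pos"][2]+.0187+.026))
go(.5393,-.1445,.2,.0625)
```

```text
(278, 178, 79, 59) (array([ 0.5279, -0.1489]), 79.5)
r (0, 0, 51, 87) (array([ 0.441 , -0.2422]), 28.7)
r (261, 226, 123, 61) (array([ 0.502 , -0.1444]), 46.3)
r (276, 342, 94, 31) (array([ 0.5474, -0.1414]), 37.3)
r (280, 287, 86, 24) (array([ 0.5229, -0.1431]), 33.0)
t 4.1 at [ 0.5389 -0.1428  0.1791] rpy [ 3.1412e+00 -1.0000e-03 -3.0766e+00] w 0.0595 | shift cm [-0.03 -0.17 -0.22] turn z 0.14
```

View pics/w2.png

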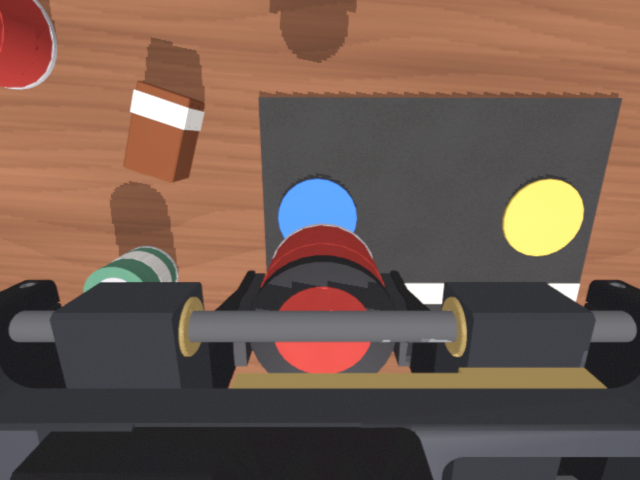

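Wrist view: the held red tin covers the lower part of the blue pad, whose arc is at (278..357, 178). The yellow pad is fully seen at (543,217). I'll fit both pads from the visible arcs.

```bash
cat >> h.py <<'E'
from scipy.optimize import least_squares
COL["yellow"]=((22,90,130),(34,255,255))
def fitc(d,c,z,r,vmax=1e9,vmin=-1):
    p=c.reshape(-1,2); g=ground(d,p[(p[:,1]<vmax)&(p[:,1]>vmin)],z)
    f=least_squares(lambda q:np.hypot(*(g-q).T)-r,g.mean(0),loss="soft_l1",f_scale=.001); return f.x.round(4),round(float(np.abs(f.fun).mean()*1000),2)
E
python3 - <<'E'
from h import *
d=snap("wrist")
print("blue",fitc(d,blobs(d,"blue",None,300)[0],.008,.04,220))
print("yel",fitc(d,blobs(d,"yellow",(480,150,640,275),300)[0],.008,.04))
d=snap("top")
print("Tyel",fitc(d,blobs(d,"yellow",(240,190,300,250),300)[0],.008,.04))
go(.5393,-.1445,.2,.0625)
E
```

```text
blue (array([ 0.5411, -0.1469]), 0.37)
yel (array([0.5259, 0.0817]), 0.35)Traceback (most recent call last):
  File "<stdin>", line 6, in <module>
IndexError: list index out of range
```

{"method": "carry_out", "body": {"plan": [[0.5,-0.1,-0.3,5,0,0,0],[0.5,0,0,5,0,0,0],[0.5,0,0,3,0,0,0],[0.5,0,0,1.5,0,0,0],[0.5,0,0,0,0,0,0]]}}

```text
time_s: 4.82
eef_pos: [0.5401, -0.1481, 0.0338]
orientation: [-3.141, -0.002, -3.081]
force: [-0.2, -0.2, -1.7]
width: 0.0592
gripper_force: 20.0
```

Run:
```python
from h import *
print(sense()["force"]);go(.5403,-.1457,.0472,.0625)
```

```text
[-0.16017514 -0.18105884 -1.70938861]
t 4.825 at [ 0.5401 -0.1481  0.0338] rpy [-3.1415e+00 -1.7000e-03 -3.0806e+00] w 0.0592 | shift cm [-0.03  0.24  0.53] turn z -0.09
```

Readings scatter by about 1 mm, so I'll also track the commanded pose by dead reckoning. Setting the tin down in small steps.

{"method": "carry_out", "body": {"plan": [[0.5,0,0.15,0.3,0,0,0],[0.5,0,0,0.2,0,0,0],[0.5,0,0,0.1,0,0,0],[0.5,0,0,0,0,0,0],[0.5,0,0,0,0,0,0]]}}

```text
time_s: 5.45
eef_pos: [0.5405, -0.1458, 0.0288]
orientation: [-3.142, 0.0, -3.079]
force: [-0.2, 0.6, -2.3]
width: 0.0595
gripper_force: 20.0
```

{"method": "carry_out", "body": {"plan": [[0.5,0,0,0.1,0,0,0],[0.5,0,0,0.05,0,0,0],[0.5,0,0,0,0,0,0]]}}

```text
time_s: 5.82
eef_pos: [0.5405, -0.1458, 0.0284]
orientation: [-3.141, 0.001, -3.079]
force: [-3.8, 1.7, 8.4]
width: 0.0598
gripper_force: 20.0
```

{"method": "carry_out", "body": {"plan": [[1,0,0,0,0,0,0],[1,0,0,0,0,0,0],[1,0,0,0,0,0,0],[1,0,0,-3,0,0,0],[1,0,0,-4,0,0,0]]}}

```text
time_s: 6.45
eef_pos: [0.5395, -0.1458, 0.0966]
orientation: [3.141, -0.003, -3.08]
force: [1.0, 0.0, -0.1]
width: 0.0867
gripper_force: 0.0
```

{"method": "carry_out", "body": {"plan": [[1,0,0,-5,0,0,0],[1,-2,-2,-5,0,0,0],[1,-1,0,0,0,0,0],[1,0,0,0,0,0,0]]}}

```text
time_s: 6.95
eef_pos: [0.5713, -0.1637, 0.1961]
orientation: [3.141, -0.001, -3.08]
force: [-0.1, -1.0, -0.7]
width: 0.087
gripper_force: 0.0
```

Run:
```python
from h import *
d=snap("wrist"); cv2.imwrite("pics/w3.png",d["frame"][...,::-1])
for b in blobs(d,"blue",None,300): print(cv2.boundingRect(b),fitc(d,b,.008,.04))
for b in blobs(d,"yellow",(400,100,640,275),300): print("y",cv2.boundingRect(b),fitc(d,b,.008,.04))
for b in blobs(d,"red",None,300): print("r",cv2.boundingRect(b),circ(d,b,.07))
go(.614,-.322,.2,.0625)
```

```text
(303, 145, 76, 67) (array([ 0.5428, -0.1456]), 3.32)
y (522, 144, 80, 78) (array([0.5259, 0.0817]), 0.29)
r (0, 0, 85, 55) (array([ 0.4267, -0.3851]), 74.5)
r (322, 171, 47, 46) (array([ 0.5401, -0.1465]), 40.5)
t 7.0 at [ 0.5705 -0.1636  0.1953] rpy [ 3.1406 -0.0032 -3.0799] w 0.0873 | shift cm [ -3.37 -16.08   1.37] turn z -0.05
```

View pics/w3.png

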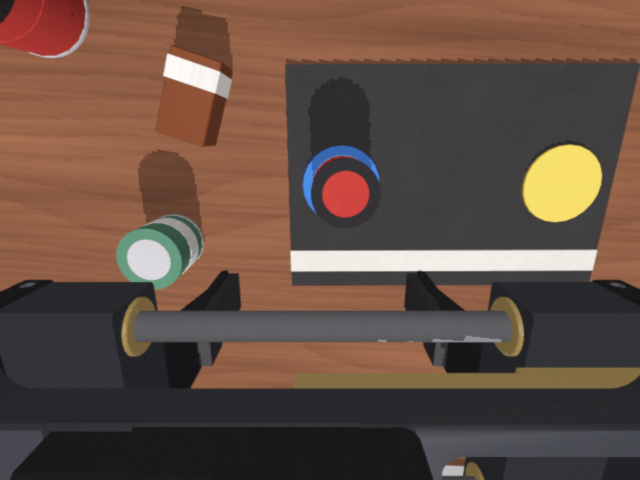

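Wrist view: the red tin's lid (345,193) stands on the blue pad (303..379, top 145). The green tin is at (149,259) and the yellow pad at (562,182). I'll refit the pad from its free arc to see the offset.

Run:
```python
from h import *
for i in range(3):
    d=snap("wrist"); b=blobs(d,"blue",None,300)[0]
    print("blue",fitc(d,b,.008,.04,166),"red",circ(d,blobs(d,"red",(300,120,400,260),300)[0],.07)[0],"yel",fitc(d,blobs(d,"yellow",(400,100,640,275),300)[0],.008,.04)[0],
    "green",circ(d,blobs(d,"white",(100,220,175,290),300)[0],.062)[0])
    w=blobs(d,"white",(280,235,610,280),1000)[0]; print("stripe",cv2.minAreaRect(ground(d,w,.004)*1000))
    w=blobs(d,"white",(155,40,240,110),300)[0]; r=cv2.minAreaRect(ground(d,w,.04)*1000); print("band",r)
```

```text
blue (array([ 0.5426, -0.1474]), 3.39) red [ 0.5402 -0.1465] yel [0.526  0.0818] green [ 0.6143 -0.325 ]
stripe ((618.4124755859375, -26.88629150390625), (24.363773345947266, 341.1509704589844), 3.7006731033325195)
band ((448.67791748046875, -285.0361633300781), (47.44924545288086, 18.69241714477539), 75.41268920898438)
blue (array([ 0.5425, -0.1472]), 3.35) red [ 0.5402 -0.1465] yel [0.5259 0.0818] green [ 0.6141 -0.325 ]
stripe ((618.16748046875, -26.882553100585938), (23.783092498779297, 341.08221435546875), 3.5150952339172363)
band ((449.8747253417969, -280.4640197753906), (56.917625427246094, 18.654640197753906), 75.33688354492188)
blue (array([ 0.5426, -0.1472]), 3.3) red [ 0.5402 -0.1465] yel [0.526  0.0817] green [ 0.6143 -0.3251]
stripe ((618.2710571289062, -26.902984619140625), (23.792558670043945, 341.1104431152344), 3.5282511711120605)
band ((449.8302917480469, -280.6570129394531), (56.6817741394043, 18.67997169494629), 75.43128204345703)
```

The red tin is within 1 mm of the blue pad's centre. Next the green tin.

{"method": "carry_out", "body": {"plan": [[1,-0.6,-3.3,0,0,0,0],[1,-0.6,-3.3,0,0,0,0],[1,-1,-4.7,1,0,0,0],[1,-1,-5,1,0,0,0],[1,0,0,0,0,0,0]]}}

```text
time_s: 7.78
eef_pos: [0.6124, -0.3271, 0.1735]
orientation: [3.14, -0.005, -3.084]
force: [-0.4, 0.6, 0.3]
width: 0.087
gripper_force: 0.0
```

Run:
```python
from h import *
for i in range(2):
    d=snap("wrist"); 
    for b in blobs(d,"white",(270,180,370,290),300): print(circ(d,b,.062))
    go(.6142,-.325,.0392,.0616)
```

```text
(array([ 0.6141, -0.3243]), 41.2)
t 7.825 at [ 0.6125 -0.3256  0.1746] rpy [ 3.1401 -0.0038 -3.082 ] w 0.0874 | shift cm [-0.23  0.03 15.41] turn z -0.11
(array([ 0.614 , -0.3244]), 41.2)
t 7.875 at [ 0.6128 -0.3246  0.1756] rpy [ 3.1405e+00 -2.5000e-03 -3.0805e+00] w 0.0868 | shift cm [-0.18 -0.06 15.51] turn z -0.03
```

{"method": "carry_out", "body": {"plan": [[1,0,0,5,0,0,0],[1,0,0,5,0,0,0],[1,0,0,3.7,0,0,0],[1,0,0,2,0,0,0],[1,0,0,0,0,0,0]]}}

```text
time_s: 8.5
eef_pos: [0.6131, -0.3236, 0.0193]
orientation: [3.141, -0.002, -3.078]
force: [-0.7, -0.6, -0.5]
width: 0.087
gripper_force: 0.0
```

{"method": "carry_out", "body": {"plan": [[0.5,0,0,0,0,0,0],[0.5,0,0,0,0,0,0],[0.5,0,0,0,0,0,0],[0.5,0,0,0,0,0,0],[0.5,0,0,0,0,0,0]]}}

```text
time_s: 9.12
eef_pos: [0.6139, -0.3246, 0.021]
orientation: [-3.141, 0.001, -3.08]
force: [-1.3, 2.9, 4.7]
width: 0.0595
gripper_force: 20.0
```

Run:
```python
from h import *
go(.526,.082,.0392,.0616)
```

```text
t 9.125 at [ 0.6139 -0.3246  0.021 ] rpy [-3.1414e+00  8.0000e-04 -3.0795e+00] w 0.0595 | shift cm [6.250e+00 4.113e+01 3.000e-02] turn z 0.03
```

{"method": "carry_out", "body": {"plan": [[0.5,0,0,-2,0,0,0],[0.5,0,0,-5,0,0,0],[0.5,0,0,-5,0,0,0],[0.5,0.3,3,-4,0,0,0],[0.5,0.7,5,0,0,0,0]]}}

```text
time_s: 9.75
eef_pos: [0.6007, -0.2465, 0.1848]
orientation: [-3.138, 0.009, -3.082]
force: [1.1, 0.7, -3.8]
width: 0.0597
gripper_force: 20.0
```

{"method": "carry_out", "body": {"plan": [[0.5,0.8,5,0,0,0,0],[0.5,0.8,5,0,0,0,0],[0.5,0.8,5,0,0,0,0],[0.5,0.8,5,0,0,0,0],[0.5,0.8,5,0,0,0,0]]}}

```text
time_s: 10.38
eef_pos: [0.5423, 0.0029, 0.1804]
orientation: [3.141, -0.0, -3.08]
force: [0.8, 0.6, -3.3]
width: 0.0594
gripper_force: 20.0
```

{"method": "carry_out", "body": {"plan": [[0.5,0.8,5,0,0,0,0],[0.5,0.45,3.15,0,0,0,0],[0.5,0,0,5,0,0,0],[0.5,0,0,3,0,0,0],[0.5,0,0,0,0,0,0]]}}

```text
time_s: 11.0
eef_pos: [0.5237, 0.0813, 0.0982]
orientation: [-3.139, -0.006, -3.08]
force: [0.6, -0.1, -2.7]
width: 0.0597
gripper_force: 20.0
```

Run:
```python
from h import *
for i in range(3):
    d=snap("wrist"); go(.526,.082,.0472,.0616)
    for b in blobs(d,"yellow",None,300): print("y",cv2.boundingRect(b),fitc(d,b,.008,.04,cv2.boundingRect(b)[1]+25))
```

```text
t 11.05 at [0.5255 0.0819 0.1001] rpy [-3.1406e+00 -1.3000e-03 -3.0793e+00] w 0.0595 | shift cm [-0.06  0.02  7.16] turn z 0.04
y (274, 191, 103, 67) (array([0.5259, 0.0826]), 0.18)
t 11.1 at [0.5266 0.0823 0.1012] rpy [-3.1416e+00  1.8000e-03 -3.0792e+00] w 0.0594 | shift cm [ 0.07 -0.02  7.27] turn z 0.05
y (273, 188, 103, 66) (array([0.5259, 0.0826]), 0.18)
t 11.15 at [0.527  0.0824 0.1018] rpy [ 3.1409  0.0032 -3.0793] w 0.0597 | shift cm [ 0.13 -0.04  7.33] turn z 0.04
y (273, 186, 102, 66) (array([0.5258, 0.0826]), 0.17)
```

{"method": "carry_out", "body": {"plan": [[0.5,0,0.05,3,0,0,0],[0.5,0,0,2.5,0,0,0],[0.5,0,0,1,0,0,0],[0.5,0,0,0.5,0,0,0],[0.5,0,0,0,0,0,0]]}}

```text
time_s: 11.78
eef_pos: [0.5264, 0.0829, 0.0309]
orientation: [3.141, 0.002, -3.079]
force: [-1.2, -0.0, -3.2]
width: 0.0597
gripper_force: 20.0
```

{"method": "carry_out", "body": {"plan": [[0.5,0,0,0,0,0,0],[0.5,0,0,0.1,0,0,0],[0.5,0,0,0.05,0,0,0],[0.5,0,0,0.05,0,0,0],[0.5,0,0,0,0,0,0]]}}

```text
time_s: 12.4
eef_pos: [0.5258, 0.0828, 0.0289]
orientation: [3.142, 0.001, -3.079]
force: [-2.5, 0.1, 4.8]
width: 0.0593
gripper_force: 20.0
```

{"method": "carry_out", "body": {"plan": [[1,0,0,0,0,0,0],[1,0,0,0,0,0,0],[1,0,0,0,0,0,0],[1,0,0,-3,0,0,0],[1,0,0,-4,0,0,0]]}}

```text
time_s: 13.02
eef_pos: [0.525, 0.0823, 0.0977]
orientation: [-3.14, -0.003, -3.08]
force: [1.2, 0.6, -0.6]
width: 0.0866
gripper_force: 0.0
```

{"method": "carry_out", "body": {"plan": [[1,-0.5,-1,-5,0,0,0],[1,-1,-5,-5,0,0,0],[1,-1.2,-5.4,0,0,0,0],[1,0,0,0,0,0,0],[1,0,0,0,0,0,0]]}}

```text
time_s: 13.65
eef_pos: [0.5577, -0.0234, 0.1913]
orientation: [3.142, -0.001, -3.08]
force: [-0.5, 0.3, -0.2]
width: 0.0869
gripper_force: 0.0
```

Run:
```python
from h import *
d=snap("wrist"); cv2.imwrite("pics/w4.png",d["frame"][...,::-1]);go(.45,-.285,.2,.0616)
for b in blobs(d,"red",(120,120,300,280),200): print("r",cv2.boundingRect(b),circ(d,b,.07))
for b in blobs(d,"white",(0,0,640,275),200): print("w",cv2.boundingRect(b),circ(d,b,.07))
```

```text
t 13.7 at [ 0.5577 -0.0229  0.1913] rpy [-3.1416e+00 -1.0000e-03 -3.0792e+00] w 0.0869 | shift cm [ 12.38 -25.49   1.01] turn z 0.04
r (156, 178, 48, 46) (array([ 0.5402, -0.147 ]), 40.6)
r (185, 162, 47, 58) (array([ 0.524, -0.115]), 51.1)
w (162, 256, 310, 19) (array([ 0.5915, -0.0273]), 277.2)
w (0, 59, 86, 45) (array([ 0.454 , -0.2499]), 65.6)
w (425, 177, 49, 47) (array([0.5258, 0.0822]), 41.3)
```

View pics/w4.png

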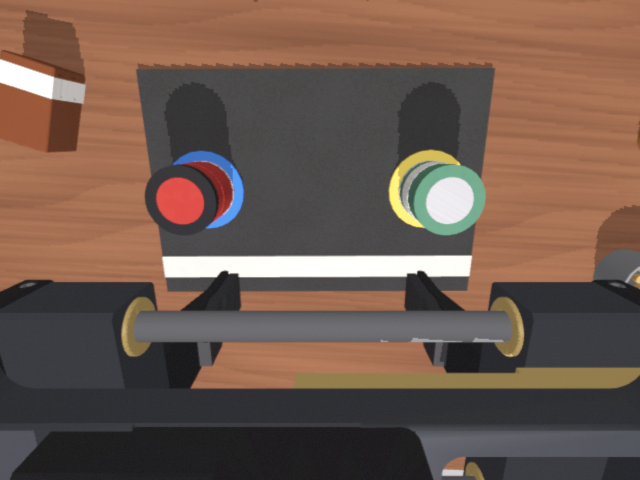

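Wrist view: red lid (180,201) on blue and green lid (450,201) on yellow, both well centred on their pads. Their midpoint is about (0.5332,-0.0321). Next I look over the bar.

{"method": "carry_out", "body": {"plan": [[1,1.6,-4.3,0,0,0,0],[1,1.7,-4.4,0,0,0,0],[1,1.7,-4.4,0,0,0,0],[1,1.7,-4.4,0,0,0,0],[1,1.7,-4.4,0,0,0,0]]}}

```text
time_s: 14.32
eef_pos: [0.4876, -0.247, 0.1916]
orientation: [3.142, -0.0, -3.077]
force: [0.8, 0.2, -1.0]
width: 0.0869
gripper_force: 0.0
```

{"method": "carry_out", "body": {"plan": [[1,1.6,-4.1,0,0,0,0],[1,0,0,0,0,0,0],[1,0,0,0,0,0,0]]}}

```text
time_s: 14.7
eef_pos: [0.4746, -0.288, 0.1915]
orientation: [3.141, -0.0, -3.078]
force: [0.0, -0.2, -0.5]
width: 0.0866
gripper_force: 0.0
```

Run:
```python
from h import *
d=snap("wrist"); go(.475,-.29,.2,.0616)
for b in blobs(d,"white",(200,80,440,275),200): print("w",cv2.boundingRect(b),cv2.minAreaRect(ground(d,b,.04)*1000))
cv2.imwrite("pics/w5.png",cv2.resize(d["frame"][60:280,180:470][...,::-1],None,fx=2.7,fy=2.7))
```

```text
t 14.75 at [ 0.4748 -0.2877  0.1916] rpy [ 3.1413e+00 -3.0000e-04 -3.0777e+00] w 0.0871 | shift cm [-0.01 -0.23  1.03] turn z 0.13
w (301, 178, 53, 33) ((448.6935119628906, -285.4981994628906), (46.67091751098633, 18.735485076904297), 75.25550842285156)
```

View pics/w5.png

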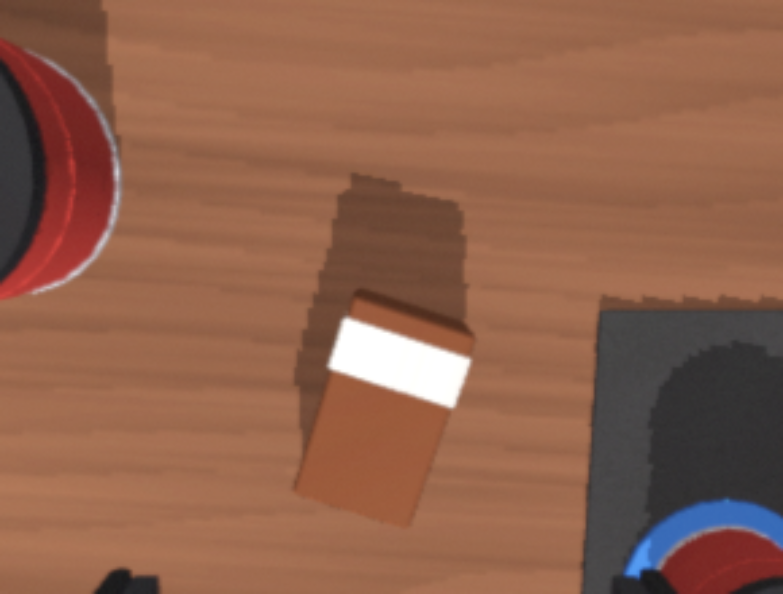

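Crop of the wrist view: the bar's far top edge runs (295,492)–(410,526) in the crop, and the band runs at about -14.7° long-axis yaw. I'll get its centre from that edge.

Run:
```python
from h import *
d=snap("wrist"); s=sense()
m=(d["hsv"][...,1]>135).astype(np.uint8)*255; m[:178]=0;m[275:]=0;m[:,:280]=0;m[:,365:]=0
cs=max(cv2.findContours(m,0,1)[0],key=cv2.contourArea); print("mask",cv2.boundingRect(cs),cv2.minAreaRect(ground(d,cs,.04)*1000))
e=np.array([ray(d,(180+u/2.7,60+v/2.7),.04)[:2] for u,v in((295,492),(410,526),(470,357),(345,318),(473,345),(350,305))]); print(e.round(4))
a=np.radians(-14.74); L=np.array([np.cos(a),np.sin(a)]); W=np.array([-L[1],L[0]])
print("proj L",(e@L).round(4),"W",(e@W).round(4)); b=np.array([.4487,-.2855]); print("band",b@L,b@W)
print("centre",(e[:2].mean(0)-.0375*L).round(4))
c=np.array([.4487,-.2855]);
```

```text
mask (288, 198, 59, 58) ((481.3426818847656, -294.126953125), (45.7220573425293, 46.97438430786133), 75.6323471069336)
[[ 0.4984 -0.3193]
 [ 0.5088 -0.2769]
 [ 0.4456 -0.2605]
 [ 0.435  -0.3045]
 [ 0.4414 -0.2599]
 [ 0.4305 -0.303 ]]
proj L [0.5633 0.5625 0.4972 0.4981 0.493  0.4934] W [-0.182  -0.1383 -0.1386 -0.1838 -0.139  -0.1835]
band 0.5065741128331279 -0.16194013772789406
centre [ 0.4673 -0.2886]
```

{"method": "carry_out", "body": {"plan": [[1,0.65,-0.1,0,0,0,0],[1,0,0,2,0,0,9.15],[1,0,0,2,0,0,9.15],[1,0,0,4.5,0,0,0],[1,0,0,4.5,0,0,0]]}}

```text
time_s: 15.42
eef_pos: [0.4683, -0.2899, 0.0613]
orientation: [3.142, 0.002, 2.885]
force: [0.7, 0.0, -0.8]
width: 0.0871
gripper_force: 0.0
```

{"method": "carry_out", "body": {"plan": [[1,0,0,3,0,0,0],[1,0,0,1.6,0,0,0],[1,0,0,0.5,0,0,0],[1,0,0,0,0,0,0]]}}

```text
time_s: 15.92
eef_pos: [0.4686, -0.2905, 0.0115]
orientation: [-3.141, 0.001, 2.885]
force: [0.4, -0.4, -0.3]
width: 0.0867
gripper_force: 0.0
```

Run:
```python
from h import *
print(sense()["force"]);go(.4684,-.2904,.0297,np.radians(-14.74))
```

```text
[ 0.3963865  -0.37977831 -0.34368949]
t 15.925 at [ 0.4686 -0.2905  0.0115] rpy [-3.1414e+00  1.4000e-03  2.8848e+00] w 0.0867 | shift cm [0.02 0.   0.05] turn z 0.03
```

{"method": "carry_out", "body": {"plan": [[0.3,0,0,0,0,0,0],[0.3,0,0,0,0,0,0],[0.3,0,0,0,0,0,0],[0.3,0,0,0,0,0,0],[0.3,0,0,0,0,0,0]]}}

```text
time_s: 16.55
eef_pos: [0.4679, -0.2904, 0.0109]
orientation: [3.142, 0.0, 2.884]
force: [0.3, 1.7, -0.6]
width: 0.045
gripper_force: 1.1
```

{"method": "carry_out", "body": {"plan": [[0.3,0,0,0,0,0,0],[0.3,0,0,-2,0,0,0],[0.3,0,0,-5,0,0,0],[0.3,0,0,-5,0,0,-9.15],[0.3,0,0,-4,0,0,-9.15]]}}

```text
time_s: 17.18
eef_pos: [0.4676, -0.2902, 0.1722]
orientation: [3.141, 0.0, -3.075]
force: [0.1, 0.4, -2.9]
width: 0.0449
gripper_force: 20.0
```

{"method": "carry_out", "body": {"plan": [[0.3,-1.3,4.2,0,0,0,0],[0.3,-1.4,4.3,0,0,0,0],[0.3,-1.4,4.3,0,0,0,0],[0.3,-1.4,4.3,0,0,0,0],[0.3,-1.4,4.3,0,0,0,0]]}}

```text
time_s: 17.8
eef_pos: [0.5229, -0.071, 0.17]
orientation: [3.141, -0.002, -3.08]
force: [0.8, -1.3, -2.1]
width: 0.0445
gripper_force: 20.0
```

{"method": "carry_out", "body": {"plan": [[0.3,-1.15,4,0,0,0,0],[0.3,0,0,5,0,0,0],[0.3,0,0,4,0,0,0],[0.3,0,0,0,0,0,0],[0.3,0,0,0,0,0,0]]}}

```text
time_s: 18.42
eef_pos: [0.5336, -0.0319, 0.0819]
orientation: [-3.141, 0.002, -3.079]
force: [0.5, -0.1, -1.9]
width: 0.0447
gripper_force: 20.0
```

Run:
```python
from h import *
for i in range(3):
    d=snap("wrist");go(.5332,-.0321,.034,.0616)
cv2.imwrite("pics/w6.png",d["frame"][...,::-1])
```

```text
t 18.475 at [ 0.534  -0.0318  0.0826] rpy [ 3.1415  0.0034 -3.0793] w 0.0447 | shift cm [ 0.1  -0.02  6.73] turn z 0.04
t 18.525 at [ 0.534  -0.0318  0.0827] rpy [ 3.1413  0.0039 -3.0795] w 0.045 | shift cm [ 0.11 -0.03  6.74] turn z 0.03
t 18.575 at [ 0.5338 -0.0318  0.0827] rpy [ 3.1411  0.0038 -3.0797] w 0.0448 | shift cm [ 0.09 -0.03  6.74] turn z 0.02
```

View pics/w6.png

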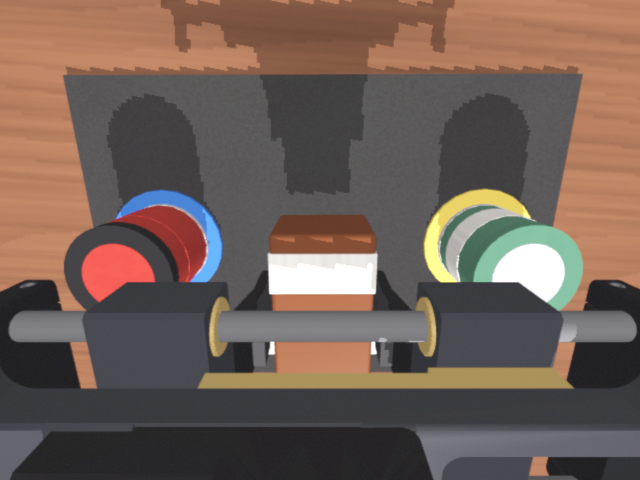

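Wrist view: the bar is held square between the red tin (118,270) and the green tin (527,270). Its near top edge is at row 235, which gives the bar's offset in the grip.

Run:
```python
from h import *
d=snap("wrist");s=sense();z=s["eef_pos"][2]+.0287
R=Ro.from_euler("xyz",s["orientation"]).as_matrix()
col=d["hsv"][205:300,310:334].astype(int).mean(1); 
for r in range(205,260,3): print(r,col[r-205].round(),end=" ")
for r in(234,236,238): print(r,(R.T@(ray(d,(322,r),z)-s["eef_pos"])*1000).round(1))
for r in(213,215): print("bot",r,(R.T@(ray(d,(322,r),z-.04)-s["eef_pos"])*1000).round(1))
```

```text
205 [94.  6. 90.] 208 [88.  6. 90.] 211 [91.  6. 91.] 214 [ 8. 55. 94.] 217 [ 10. 151. 102.] 220 [  9. 152. 104.] 223 [  9. 152. 103.] 226 [  9. 153. 104.] 229 [  9. 153. 103.] 232 [  9. 152. 104.] 235 [  9. 154. 129.] 238 [ 10. 151. 169.] 241 [ 10. 153. 151.] 244 [  9. 153. 134.] 247 [ 10. 154. 134.] 250 [ 10. 154. 134.] 253 [  9.  76. 156.] 256 [ 14.   9. 238.] 259 [ 14.   9. 238.] 234 [ 37.4  -0.8 -28.8]
236 [ 36.5  -0.8 -28.8]
238 [ 35.6  -0.8 -28.8]
bot 213 [37.6 -0.8 11.2]
bot 215 [36.5 -0.8 11.2]
```

{"method": "carry_out", "body": {"plan": [[0.3,0.05,0,3,0,0,0],[0.3,0,0,2,0,0,0],[0.3,0,0,1,0,0,0],[0.3,0,0,0.4,0,0,0],[0.3,0,0,0,0,0,0]]}}

```text
time_s: 19.25
eef_pos: [0.5325, -0.0318, 0.0173]
orientation: [3.142, 0.001, -3.079]
force: [0.0, 0.2, -2.8]
width: 0.0449
gripper_force: 20.0
```

{"method": "carry_out", "body": {"plan": [[0.3,0,0,0,0,0,0],[0.3,0,0,0.1,0,0,0],[0.3,0,0,0.05,0,0,0],[0.3,0,0,0.05,0,0,0],[0.3,0,0,0,0,0,0]]}}

```text
time_s: 19.88
eef_pos: [0.5321, -0.0319, 0.0148]
orientation: [-3.142, 0.0, -3.079]
force: [-0.1, -0.3, -1.4]
width: 0.0447
gripper_force: 20.0
```

{"method": "carry_out", "body": {"plan": [[0.3,0,0,0.05,0,0,0],[0.3,0,0,0.05,0,0,0],[0.3,0,0,0,0,0,0]]}}

```text
time_s: 20.25
eef_pos: [0.5321, -0.0319, 0.0148]
orientation: [-3.141, 0.0, -3.079]
force: [-3.2, 1.3, 5.4]
width: 0.0447
gripper_force: 20.0
```

{"method": "carry_out", "body": {"plan": [[1,0,0,0,0,0,0],[1,0,0,0,0,0,0],[1,0,0,0,0,0,0],[1,0,0,-3,0,0,0],[1,0,0,-4,0,0,0]]}}

```text
time_s: 20.88
eef_pos: [0.5312, -0.0321, 0.0835]
orientation: [-3.141, -0.003, -3.08]
force: [0.2, 0.5, -0.0]
width: 0.0838
gripper_force: 0.0
```

{"method": "carry_out", "body": {"plan": [[1,0,0,-5,0,0,0],[1,-2,0,-5,0,0,0],[1,0,0,0,0,0,0],[1,0,0,0,0,0,0],[1,0,0,0,0,0,0]]}}

```text
time_s: 21.5
eef_pos: [0.5508, -0.0308, 0.1822]
orientation: [-3.141, -0.003, -3.08]
force: [0.4, -0.6, -0.6]
width: 0.0868
gripper_force: 0.0
```

Run:
```python
from h import *
d=snap("wrist"); cv2.imwrite("pics/w7.png",cv2.resize(d["frame"][60:300,100:540][...,::-1],None,fx=1.8,fy=1.8));go(.5332,-.0321,.2,.0616)
for b in blobs(d,"red",(120,100,300,280),200): print("r",cv2.boundingRect(b),circ(d,b,.07))
for b in blobs(d,"white",(260,0,640,275),200): print("w",cv2.boundingRect(b),circ(d,b,.07)[0],cv2.minAreaRect(ground(d,b,.044)*1000))
m=cv2.inRange(d["hsv"],np.array((5,100,115)),np.array((16,255,255))); m[:100]=0;m[275:]=0;m[:,:285]=0;m[:,365:]=0
for c in cv2.findContours(m,0,1)[0]:
    if cv2.contourArea(c)>100: print("brown",cv2.boundingRect(c),cv2.minAreaRect(ground(d,c,.044)*1000))
```

```text
t 21.55 at [ 0.551  -0.0308  0.1823] rpy [-3.1412 -0.0032 -3.0796] w 0.0871 | shift cm [ 1.78 -0.02  0.11] turn z 0.02
r (161, 188, 49, 48) (array([ 0.5401, -0.1469]), 40.7)
r (187, 171, 50, 58) (array([ 0.5217, -0.1163]), 51.2)
w (436, 187, 50, 49) [0.5258 0.0822] ((531.1141357421875, 93.46862030029297), (44.09406280517578, 44.80907440185547), 51.70355987548828)
w (260, 265, 221, 10) [0.5823 0.0136] ((592.2669067382812, 16.593338012695312), (9.220866203308105, 210.96238708496094), 3.5338165760040283)
w (296, 172, 53, 21) [ 0.5088 -0.0341] ((512.0311279296875, -34.151145935058594), (17.67885971069336, 46.30339050292969), 3.518820285797119)
brown (298, 194, 50, 50) ((545.5906982421875, -31.69684410095215), (46.02235412597656, 44.211082458496094), 3.5278611183166504)
brown (298, 163, 50, 8) ((498.4461975097656, -34.673057556152344), (6.033972263336182, 43.1422233581543), 3.514862060546875)
```

View pics/w7.png

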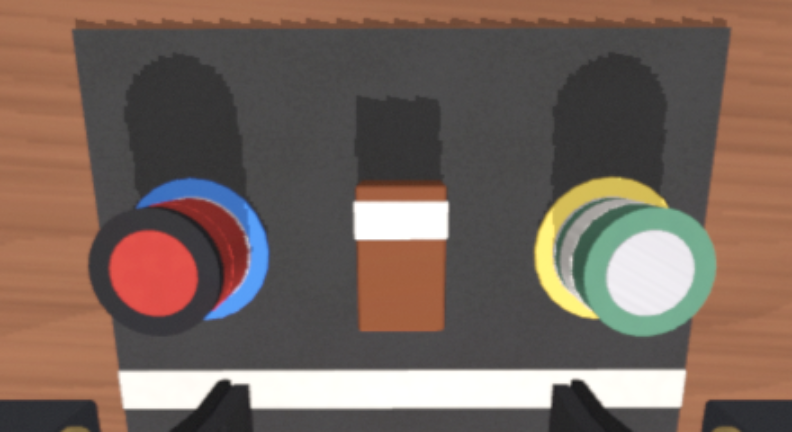

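Crop of the wrist view: the bar (401,258 in the crop) lies square, midway between the tins, with measured yaw 3.52° against 3.53° for the stripe. On to the wheel.

{"method": "carry_out", "body": {"plan": [[1,-0.2,4,0,0,0,0],[1,-0.3,5,0,0,0,0],[1,-0.3,5,0,0,0,0],[1,-0.3,5,0,0,0,0],[1,-0.3,5,0,0,0,0]]}}

```text
time_s: 22.18
eef_pos: [0.5504, 0.2111, 0.1828]
orientation: [-3.14, -0.002, -3.079]
force: [0.0, -0.2, -0.7]
width: 0.087
gripper_force: 0.0
```

{"method": "carry_out", "body": {"plan": [[1,-0.2,5,0,0,0,0],[1,-0.3,5,0,0,0,0],[1,-0.2,5,0,0,0,0],[1,-0.2,5,0,0,0,0],[1,-0.2,3.8,0,0,0,0]]}}

```text
time_s: 22.8
eef_pos: [0.5465, 0.4497, 0.1821]
orientation: [-3.14, -0.002, -3.079]
force: [0.3, -0.0, -0.3]
width: 0.0869
gripper_force: 0.0
```

{"method": "carry_out", "body": {"plan": [[1,0,0,0,0,0,0],[1,0,0,0,0,0,0]]}}

```text
time_s: 23.05
eef_pos: [0.5469, 0.4473, 0.1825]
orientation: [-3.14, -0.002, -3.079]
force: [-0.1, 0.6, -0.3]
width: 0.0869
gripper_force: 0.0
```

Run:
```python
from h import *
d=snap("wrist"); cv2.imwrite("pics/w8.png",d["frame"][...,::-1]);go(.549,.448,.2,.0616)
COL["cr"]=((10,8,190),(35,110,255))
for b in blobs(d,"cr",(200,120,460,280),300): print(cv2.boundingRect(b),circ(d,b,.03),fitc(d,b,.03,.025))
for b in blobs(d,"orange",None,300): print("o",cv2.boundingRect(b),circ(d,b,.075))
```

```text
t 23.1 at [0.5472 0.4469 0.1831] rpy [-3.1402e+00 -1.2000e-03 -3.0801e+00] w 0.087 | shift cm [-0.19  0.1   0.18] turn z -0.0
(295, 196, 51, 50) (array([0.5466, 0.4442]), 49.6) (array([0.5471, 0.4442]), 0.81)
```

View pics/w8.png

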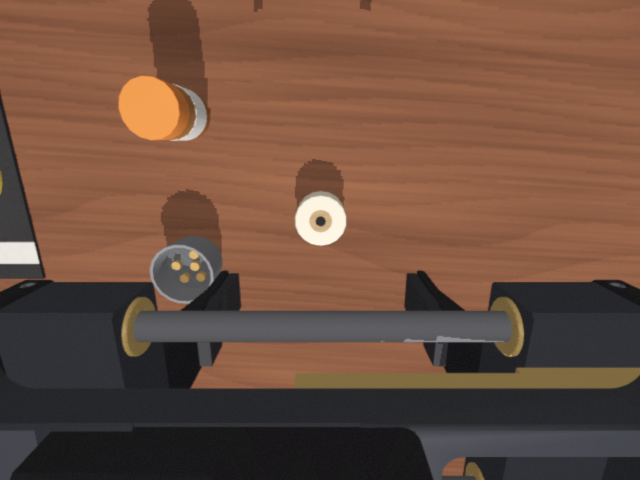

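Wrist view: the wheel's hub is at (320,221), the tub at (185,272) and the bottle cap at (152,107). Grasping the wheel.

{"method": "carry_out", "body": {"plan": [[1,0,-0.3,5,0,0,0],[1,0,0,5,0,0,0],[1,0,0,4.5,0,0,0],[1,0,0,2.4,0,0,0],[1,0,0,1,0,0,0]]}}

```text
time_s: 23.72
eef_pos: [0.5473, 0.443, 0.0033]
orientation: [-3.139, -0.002, -3.081]
force: [-0.9, -1.1, -0.6]
width: 0.0871
gripper_force: 0.0
```

{"method": "carry_out", "body": {"plan": [[1,0,0,0,0,0,0],[0.3,0,0,0,0,0,0],[0.3,0,0,0,0,0,0],[0.3,0,0,0,0,0,0],[0.3,0,0,0,0,0,0]], "force": 10}}

```text
time_s: 24.35
eef_pos: [0.5475, 0.4452, 0.0052]
orientation: [3.141, 0.0, -3.079]
force: [-0.6, 0.4, -0.6]
width: 0.0548
gripper_force: 0.0
```

{"method": "carry_out", "body": {"plan": [[0.3,0,0,0,0,0,0],[0.3,0,0,0,0,0,0],[0.3,0,0,0,0,0,0]]}}

```text
time_s: 24.72
eef_pos: [0.5475, 0.4451, 0.005]
orientation: [3.141, 0.0, -3.079]
force: [-0.5, 0.2, 1.4]
width: 0.0497
gripper_force: 10.0
```

{"method": "carry_out", "body": {"plan": [[0.3,0,0,-2,0,0,0],[0.3,0,0,-5,0,0,0],[0.3,0,0,-5,0,0,0],[0.3,0.3,-3,-4,0,0,0],[0.3,0.4,-4.5,0,0,0,0]]}}

```text
time_s: 25.35
eef_pos: [0.5471, 0.3714, 0.1709]
orientation: [3.135, 0.009, -3.077]
force: [0.1, -1.1, -1.0]
width: 0.0495
gripper_force: 10.0
```

{"method": "carry_out", "body": {"plan": [[0.3,0.5,-5,0,0,0,0],[0.3,0.5,-5,0,0,0,0],[0.3,0.5,-5,0,0,0,0],[0.3,0.5,-5,0,0,0,0],[0.3,0.5,-5,0,0,0,0]]}}

```text
time_s: 25.98
eef_pos: [0.5357, 0.1171, 0.1663]
orientation: [3.141, 0.002, -3.079]
force: [0.5, -0.7, -0.0]
width: 0.0501
gripper_force: 10.0
```

{"method": "carry_out", "body": {"plan": [[0.3,0.5,-5,0,0,0,0],[0.3,0.5,-5,0,0,0,0],[0.3,0.3,-5,0,0,0,0],[0.3,0,0,3.2,0,0,0],[0.3,0,0,4,0,0,0]]}}

```text
time_s: 26.6
eef_pos: [0.5334, -0.0327, 0.0943]
orientation: [3.141, 0.005, -3.081]
force: [-0.5, -0.0, -1.3]
width: 0.0499
gripper_force: 10.0
```

{"method": "carry_out", "body": {"plan": [[0.3,0,0,0,0,0,0],[0.3,0,0,0,0,0,0],[0.3,0,0,0,0,0,0]]}}

```text
time_s: 26.98
eef_pos: [0.5334, -0.0315, 0.0948]
orientation: [3.141, 0.004, -3.079]
force: [0.1, 0.6, -0.4]
width: 0.0495
gripper_force: 10.0
```

Run:
```python
from h import *
d=snap("wrist"); cv2.imwrite("pics/w9.png",cv2.resize(d["frame"][130:400,200:440][...,::-1],None,fx=2.2,fy=2.2));go(.5327,-.0323,.0681,.0616)
COL["cr"]=((10,8,190),(35,110,255))
for b in blobs(d,"cr",(200,120,460,420),100): print(cv2.boundingRect(b))
```

```text
t 27.025 at [ 0.5332 -0.0315  0.0946] rpy [ 3.1412  0.0034 -3.0789] w 0.0492 | shift cm [ 0.07 -0.08  4.52] turn z 0.06
(269, 241, 108, 70)
(431, 236, 25, 46)
(286, 210, 72, 13)
```

View pics/w9.png

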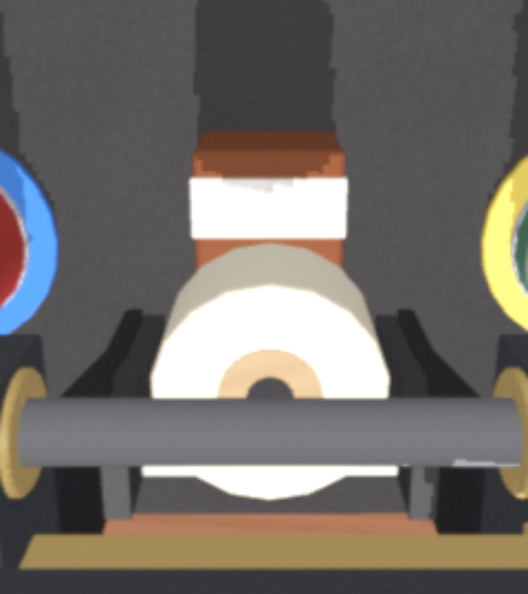

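Crop of the wrist view: the wheel is held, its top edges at crop rows 285 and 498. The bar is beneath, band at row 208. Computing the wheel's offset in the grip.

Run:
```python
from h import *
d=snap("wrist");s=sense();R=Ro.from_euler("xyz",s["orientation"]).as_matrix();z=s["eef_pos"][2]+.0246
for r in(285,498): print((R.T@(ray(d,(322,130+r/2.2),z)-s["eef_pos"])*1000).round(1))
# bar near end top edge (dark/light) & band edges at z=.044
for r in(151,177,239): print("bar",ray(d,(200+268/2.2,130+r/2.2),.044).round(4))
go(.5327,-.0323,.0681)
```

```text
[ 24.6  -0.7 -24.7]
[-24.5  -0.7 -24.5]
bar [ 0.4948 -0.0349  0.044 ]
bar [ 0.5024 -0.0344  0.044 ]
bar [ 0.5213 -0.0332  0.044 ]
t 27.075 at [ 0.5329 -0.0316  0.0943] rpy [ 3.1413e+00  2.8000e-03 -3.0791e+00] w 0.0496 | shift cm [ 0.04 -0.07  4.49] turn z -0.0
```

{"method": "carry_out", "body": {"plan": [[0.3,0,0,2,0,0,0],[0.3,0,0,1.5,0,0,0],[0.3,0,0,0.6,0,0,0],[0.3,0,0,0,0,0,0],[0.3,0,0,0,0,0,0]]}}

```text
time_s: 27.7
eef_pos: [0.5325, -0.0318, 0.0523]
orientation: [-3.142, 0.001, -3.079]
force: [0.2, 0.6, -0.3]
width: 0.0497
gripper_force: 10.0
```

{"method": "carry_out", "body": {"plan": [[0.3,0,0,0.1,0,0,0],[0.3,0,0,0.05,0,0,0],[0.3,0,0,0.05,0,0,0],[0.3,0,0,0.05,0,0,0],[0.3,0,0,0,0,0,0]]}}

```text
time_s: 28.32
eef_pos: [0.532, -0.0319, 0.0493]
orientation: [3.142, -0.0, -3.08]
force: [-0.0, 0.2, -1.4]
width: 0.0496
gripper_force: 10.0
```

{"method": "carry_out", "body": {"plan": [[0.3,0,0,0.05,0,0,0],[0.3,0,0,0.05,0,0,0],[0.3,0,0,0,0,0,0]]}}

```text
time_s: 28.7
eef_pos: [0.5321, -0.0319, 0.0489]
orientation: [-3.141, 0.0, -3.079]
force: [-1.8, 0.1, 4.0]
width: 0.0498
gripper_force: 10.0
```

{"method": "carry_out", "body": {"plan": [[0.7,0,0,0,0,0,0],[0.8,0,0,0,0,0,0],[1,0,0,0,0,0,0],[1,0,0,0,0,0,0],[1,0,0,-2,0,0,0]]}}

```text
time_s: 29.32
eef_pos: [0.5307, -0.0321, 0.067]
orientation: [-3.141, -0.004, -3.08]
force: [0.3, -0.0, 1.0]
width: 0.0853
gripper_force: 0.0
```

{"method": "carry_out", "body": {"plan": [[1,0,0,-4,0,0,0],[1,0,0,-4,0,0,0],[1,-2,0,-3.5,0,0,0],[1,0,0,0,0,0,0],[1,0,0,0,0,0,0]]}}

```text
time_s: 29.95
eef_pos: [0.5511, -0.0306, 0.1824]
orientation: [3.141, -0.002, -3.08]
force: [-0.5, 0.2, -0.3]
width: 0.087
gripper_force: 0.0
```

Run:
```python
from h import *
d=snap("wrist"); cv2.imwrite("pics/w10.png",cv2.resize(d["frame"][60:300,100:540][...,::-1],None,fx=1.8,fy=1.8));go(.4561,.309,.2,.0616)
b=blobs(d,"white",(280,150,365,280),200)
for x in b: print(cv2.boundingRect(x),circ(d,x,.074))
for b in blobs(d,"red",(120,100,300,280),200): print("r",cv2.boundingRect(b),circ(d,b,.07))
for b in blobs(d,"white",(400,120,640,260),200): print("g",cv2.boundingRect(b),circ(d,b,.07)[0])
```

```text
t 30.0 at [ 0.5508 -0.0307  0.182 ] rpy [ 3.1415e+00 -2.8000e-03 -3.0799e+00] w 0.0872 | shift cm [ 7.36 34.49  0.09] turn z 0.01
(292, 172, 61, 67) (array([ 0.5263, -0.033 ]), 62.0)
(280, 265, 85, 15) (array([ 0.5862, -0.0295]), 73.8)
r (160, 188, 50, 47) (array([ 0.5402, -0.1469]), 40.7)
r (186, 170, 51, 59) (array([ 0.5218, -0.1162]), 51.7)
g (436, 187, 50, 48) [0.5259 0.0823]
```

View pics/w10.png

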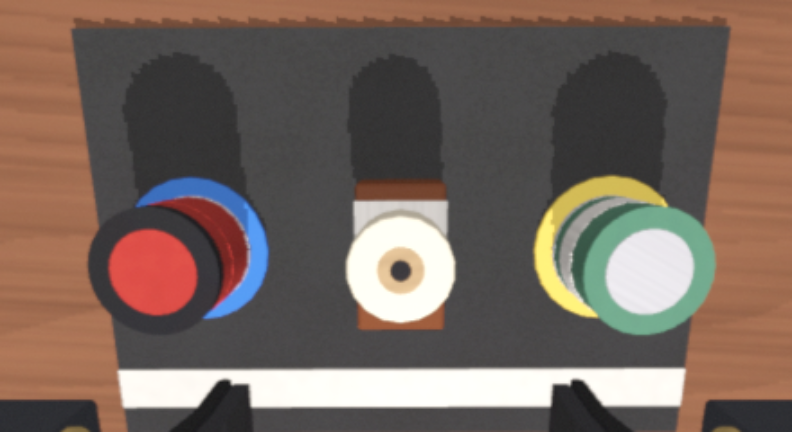

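Crop of the wrist view: the wheel sits centred on the bar (hub at 400,271 in the crop), tins undisturbed. Now the bottle.

{"method": "carry_out", "body": {"plan": [[1,1,4.5,0,0,0,0],[1,1.1,5,0,0,0,0],[1,1.1,5,0,0,0,0],[1,1.1,5,0,0,0,0],[1,1.1,5,0,0,0,0]]}}

```text
time_s: 30.62
eef_pos: [0.4814, 0.2114, 0.182]
orientation: [-3.14, -0.002, -3.08]
force: [-0.3, 0.3, -0.4]
width: 0.0868
gripper_force: 0.0
```

{"method": "carry_out", "body": {"plan": [[1,1.05,5,0,0,0,0],[1,1,4.9,0,0,0,0],[1,0,0,0,0,0,0],[1,0,0,0,0,0,0],[1,0,0,0,0,0,0]]}}

```text
time_s: 31.25
eef_pos: [0.4563, 0.3068, 0.1828]
orientation: [-3.141, -0.001, -3.081]
force: [-0.2, 1.3, -0.1]
width: 0.0871
gripper_force: 0.0
```

Run:
```python
from h import *
d=snap("wrist"); go(.457,.308,.2,.0616)
COL["o2"]=((5,130,200),(18,255,255))
for c in("orange","o2"):
    for b in blobs(d,c,None,300): print(c,cv2.boundingRect(b),circ(d,b,.075),fitc(d,b,.075,.023))
cv2.imwrite("pics/w11.png",d["frame"][100:300,200:440][...,::-1])
```

```text
t 31.3 at [0.4564 0.3069 0.183 ] rpy [-3.1410e+00 -6.0000e-04 -3.0811e+00] w 0.0873 | shift cm [-0.06  0.11  0.17] turn z -0.06
o2 (299, 208, 55, 53) (array([0.4571, 0.3095]), 45.8) (array([0.4576, 0.3095]), 0.61)
```

View pics/w11.png

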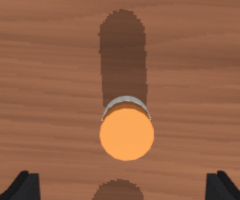

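The crop shows the bottle cap centred at (127,134), clear of everything. Grasping it.

{"method": "carry_out", "body": {"plan": [[1,-0.1,0.25,5,0,0,0],[1,0,0,5,0,0,0],[1,0,0,3.75,0,0,0],[1,0,0,2,0,0,0],[1,0,0,0,0,0,0]]}}

```text
time_s: 31.92
eef_pos: [0.4568, 0.3089, 0.0244]
orientation: [-3.139, -0.003, -3.081]
force: [-0.3, -0.5, 0.2]
width: 0.0871
gripper_force: 0.0
```

{"method": "carry_out", "body": {"plan": [[0.35,0,0,0,0,0,0],[0.35,0,0,0,0,0,0],[0.35,0,0,0,0,0,0],[0.35,0,0,0,0,0,0],[0.35,0,0,0,0,0,0]], "force": 18}}

```text
time_s: 32.55
eef_pos: [0.4572, 0.3107, 0.026]
orientation: [3.141, 0.0, -3.079]
force: [-0.2, 0.2, 0.5]
width: 0.0456
gripper_force: 18.0
```

{"method": "carry_out", "body": {"plan": [[0.35,0,0,0,0,0,0],[0.35,0,0,0,0,0,0]]}}

```text
time_s: 32.8
eef_pos: [0.4572, 0.3107, 0.026]
orientation: [3.142, 0.0, -3.079]
force: [-0.8, 0.5, 3.0]
width: 0.0455
gripper_force: 18.0
```

Run:
```python
from h import *
go(.6180,-.0268,.0487,.0616)
```

```text
t 32.8 at [0.4572 0.3107 0.026 ] rpy [ 3.1415e+00  1.0000e-04 -3.0794e+00] w 0.0455 | shift cm [-13.95 -34.68  -0.4 ] turn z 0.03
```

{"method": "carry_out", "body": {"plan": [[0.35,0,0,-2,0,0,0],[0.35,0,0,-5,0,0,0],[0.35,0,0,-5,0,0,0],[0.35,-1.2,-2.5,-4,0,0,0],[0.35,-1.8,-4.6,0,0,0,0]]}}

```text
time_s: 33.42
eef_pos: [0.4932, 0.2433, 0.1893]
orientation: [3.137, 0.007, -3.076]
force: [-0.4, -0.8, -2.8]
width: 0.0455
gripper_force: 18.0
```

{"method": "carry_out", "body": {"plan": [[0.35,-1.8,-4.6,0,0,0,0],[0.35,-1.8,-4.6,0,0,0,0],[0.35,-1.8,-4.6,0,0,0,0],[0.35,-1.8,-4.6,0,0,0,0],[0.35,-1.8,-4.6,0,0,0,0]]}}

```text
time_s: 34.05
eef_pos: [0.5955, 0.0162, 0.1848]
orientation: [3.141, -0.002, -3.08]
force: [0.2, -0.2, -2.6]
width: 0.0459
gripper_force: 18.0
```

{"method": "carry_out", "body": {"plan": [[0.35,-1.9,-4.5,0,0,0,0],[0.35,0,0,3,0,0,0],[0.35,0,0,3,0,0,0],[0.35,0,0,0,0,0,0],[0.35,0,0,0,0,0,0]]}}

```text
time_s: 34.67
eef_pos: [0.618, -0.0259, 0.1266]
orientation: [-3.141, 0.001, -3.079]
force: [-0.0, 1.2, -1.7]
width: 0.0458
gripper_force: 18.0
```

Run:
```python
from h import *
for i in range(2):
    d=snap("wrist");go(.6180,-.0268,.0487,.0616)
cv2.imwrite("pics/w12.png",d["frame"][...,::-1])
```

```text
t 34.725 at [ 0.6183 -0.0258  0.1272] rpy [-3.1415e+00  2.5000e-03 -3.0788e+00] w 0.0455 | shift cm [ 0.06 -0.1   9.72] turn z 0.07
t 34.775 at [ 0.6183 -0.0257  0.1274] rpy [ 3.1415e+00  2.9000e-03 -3.0790e+00] w 0.0458 | shift cm [ 0.07 -0.1   9.74] turn z 0.06
```

View pics/w12.png

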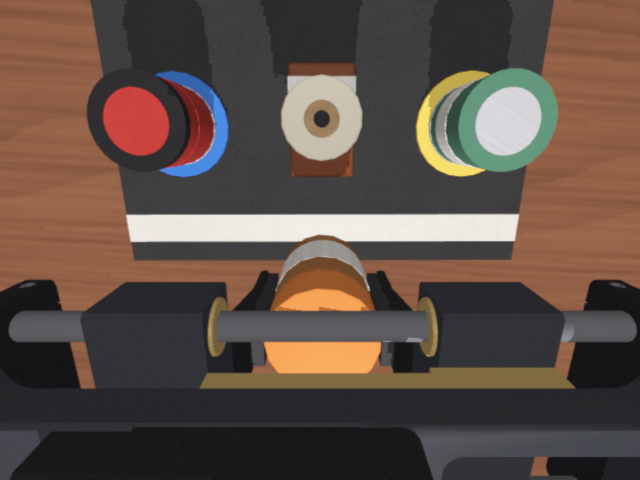

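Wrist view: the bottle is held above the stripe. The stripe's centre is at row 228, the wheel hub at (321,119), and both tins are in place. I'll verify alignment numerically, then lower.

Run:
```python
from h import *
d=snap("wrist")
w=blobs(d,"white",(110,200,535,255),1000)[0]; print("stripe",cv2.minAreaRect(ground(d,w,.004)*1000))
print("hub",ray(d,(321.5,119),.074).round(4)); print("bar far edge",ray(d,(322,177),.044).round(4))
s=sense();print(s["eef_pos"].round(4))
```

```text
stripe ((618.1320190429688, -26.903213500976562), (24.18764877319336, 340.95074462890625), 3.7658944129943848)
hub [ 0.5319 -0.0323  0.074 ]
bar far edge [ 0.5699 -0.0297  0.044 ]
[ 0.6182 -0.0257  0.1274]
```

{"method": "carry_out", "body": {"plan": [[0.35,0,0,4,0,0,0],[0.35,0,0,3.3,0,0,0],[0.35,0,0,1.5,0,0,0],[0.35,0,0,0.5,0,0,0],[0.35,0,0,0,0,0,0]]}}

```text
time_s: 35.45
eef_pos: [0.6182, -0.026, 0.0339]
orientation: [-3.142, 0.002, -3.079]
force: [0.2, -0.3, -1.9]
width: 0.0457
gripper_force: 18.0
```

{"method": "carry_out", "body": {"plan": [[0.35,0,-0.05,0.15,0,0,0],[0.35,0,0,0.1,0,0,0],[0.35,0,0,0.05,0,0,0],[0.35,0,0,0.05,0,0,0],[0.35,0,0,0,0,0,0]]}}

```text
time_s: 36.08
eef_pos: [0.6175, -0.0266, 0.03]
orientation: [-3.141, 0.001, -3.079]
force: [-2.2, 1.2, 3.1]
width: 0.0452
gripper_force: 18.0
```

Contact. Releasing, backing off upward and checking.

{"method": "carry_out", "body": {"plan": [[1,0,0,0,0,0,0],[1,0,0,0,0,0,0],[1,0,0,0,0,0,0],[1,0,0,0,0,0,0],[1,0,0,-2,0,0,0]]}}

```text
time_s: 36.7
eef_pos: [0.616, -0.0268, 0.0478]
orientation: [-3.141, -0.004, -3.08]
force: [0.2, -0.5, 0.2]
width: 0.0843
gripper_force: 0.0
```

{"method": "carry_out", "body": {"plan": [[1,0,0,-4,0,0,0],[1,0,0,-5,0,0,0],[1,-2.5,0,-5,0,0,0],[1,-3,0,0,0,0,0],[1,0,0,0,0,0,0]]}}

```text
time_s: 37.33
eef_pos: [0.6734, -0.023, 0.1891]
orientation: [3.141, 0.001, -3.08]
force: [-0.2, 0.0, -0.7]
width: 0.0873
gripper_force: 0.0
```

{"method": "carry_out", "body": {"plan": [[1,0,0,0,0,0,0],[1,0,0,0,0,0,0]]}}

```text
time_s: 37.58
eef_pos: [0.6714, -0.0233, 0.1888]
orientation: [-3.141, -0.001, -3.08]
force: [0.2, 0.1, -1.1]
width: 0.0873
gripper_force: 0.0
```

Run:
```python
from h import *
d=snap("wrist"); cv2.imwrite("pics/w13.png",d["frame"][...,::-1])
COL["o2"]=((5,130,200),(18,255,255))
for b in blobs(d,"o2",(250,100,400,280),300): print("bottle",cv2.boundingRect(b),fitc(d,b,.079,.023))
for b in blobs(d,"red",(0,50,300,250),200): print("r",cv2.boundingRect(b),circ(d,b,.07))
for b in blobs(d,"white",(350,50,640,260),200): print("g",cv2.boundingRect(b),circ(d,b,.07))
t=snap("top"); cv2.imwrite("pics/t2.png",t["frame"][60:330,60:600][...,::-1])
```

```text
bottle (295, 138, 56, 58) (array([ 0.618 , -0.0273]), 0.97)
r (143, 50, 55, 31) (array([ 0.548 , -0.1463]), 40.4)
r (180, 50, 50, 52) (array([ 0.5578, -0.1146]), 48.8)
g (350, 150, 144, 24) (array([0.6088, 0.0529]), 117.4)
g (449, 50, 54, 31) (array([0.5339, 0.0828]), 40.4)
g (423, 78, 42, 25) (array([0.5557, 0.0578]), 35.1)
```

View pics/w13.png

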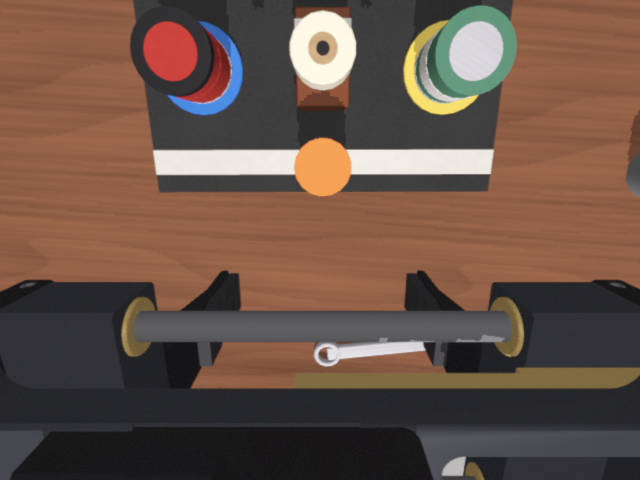

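Wrist view: the bottle cap (323,167) is on the stripe straight behind the bar and wheel (322,47), and both tins are on their pads. The bottle measures 0.5 mm from its target, so I'm handing in.

```bash
python3 -c "
from bench import arm
print(arm.job_done())"
```

```text
the job is handed in; nothing more can be done
None
```

The polishing station is laid out as asked and handed in at about 38 s, in the order given; camera fixes put everything within about 1 mm of target, and the tub was not touched.

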